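# Set the white propellers on their display plinths

## Task

Put each of the three white propellers (two, three and four blades) on the round wooden plinth whose painted silhouette has the same number of blades, standing with the shaft up and well centred on the plinth. Set them down rather than dropping them, and let go. Leave the red propeller and the white wheel without blades where they are.

Things in the scene. Friction and masses are not known exactly. Their poses are not given: they have to be found in the camera images.
- prop2: Loose white plastic propeller with two round paddle blades, 97 mm across the tips, shaft upright; 140 to 280 g. Origin: centre of the hub's flat underside; z up along the shaft. Hub 40 mm across, 20 mm high; bare round steel shaft, 20 mm across, from 26 to 68 mm above the origin: grip there. Blades 2 to 19 mm above the origin, one along x.
- prop3: Loose white plastic propeller with three round paddle blades, 97 mm across the tips, shaft upright; 140 to 280 g. Origin: centre of the hub's flat underside; z up along the shaft. Hub 40 mm across, 20 mm high; bare round steel shaft, 20 mm across, from 26 to 68 mm above the origin: grip there. Blades 2 to 19 mm above the origin, one along x.
- prop4: Loose white plastic propeller with four round paddle blades, 97 mm across the tips, shaft upright; 140 to 280 g. Origin: centre of the hub's flat underside; z up along the shaft. Hub 40 mm across, 20 mm high; bare round steel shaft, 20 mm across, from 26 to 68 mm above the origin: grip there. Blades 2 to 19 mm above the origin, one along x.
- plinth2: Fixed round plinth of pale wood, 110 mm across and 18 mm high, with the dark blue silhouette of a two-bladed propeller painted flat on its top, concentric with it. Origin: centre of its underside (the top is 18 mm above it); x along one painted blade.
- plinth3: Fixed round plinth of pale wood, 110 mm across and 18 mm high, with the dark blue silhouette of a three-bladed propeller painted flat on its top, concentric with it. Origin: centre of its underside (the top is 18 mm above it); x along one painted blade.
- plinth4: Fixed round plinth of pale wood, 110 mm across and 18 mm high, with the dark blue silhouette of a four-bladed propeller painted flat on its top, concentric with it. Origin: centre of its underside (the top is 18 mm above it); x along one painted blade.
- red_prop: Loose red three-bladed propeller, otherwise of the same form and size as the white three-bladed one (200 g). Not to be moved. Origin: centre of the hub's flat underside; z up along the shaft. Hub 40 mm across, 20 mm high; bare round steel shaft, 20 mm across, from 26 to 68 mm above the origin: grip there.
- wheel: Loose white wheel without blades: a plain full disc 90 mm across, from 4 to 16 mm above its origin, on the same hub and shaft (250 g). Not to be moved. Origin: centre of the hub's flat underside; z up along the shaft. Hub 40 mm across, 20 mm high; bare round steel shaft, 20 mm across, from 26 to 68 mm above the origin: grip there.
Mind the look-alikes: they are no part of the job. What is shaped like the prop3 but purple or yellow is not meant.

How it is judged:
By the outcome, as a careful person would: the job done as asked, in the order asked, and still so for the second after the job is handed in, with the robot touching nothing.
It also fails if it takes over 90 s, if anything falls off the work surface, if the arm or the gripper's body presses on something with over 40 N, if the wrist force passes 120 N, or if a joint passes its speed limit or range.

## Robot

A 6-joint arm with a two-finger parallel gripper is mounted at the origin on the work surface. World frame = base frame: x ahead of the robot, y to its left, z up, the work surface at z = 0. Lengths are in m, angles in rad, forces in N, time in s.
With the tool pointing down it reaches from about 0.425 to 1.125 m from the base axis. Payload 14.9 kg.
Tool frame: the origin (TCP) lies at the very end of the fingers, on their centre line; the grasp point (between the pads) lies 19 mm behind it (ctrl.grip_depth is the distance from the TCP to the grasp point, in m); z points along the fingers, y is the line along which they close (so a half turn about z gives the same grasp; the last joint's range is limited). The gripper opens to 91 mm and grips with 3 to 60 N. Pads are 32 mm wide; open, the fingers measure 118 mm over their backs; the gripper's body (76 mm by 178 mm) begins 60 mm behind the grasp point.
Start: joints at [-1.311, 0.379, 1.734, -0, 1.028, -0.033], TCP at [0.202, -0.67, 0.214] pointing down, gripper open.
Joint ranges: [-2.77, 2.77], [-0.74, 2.19], [0, 2.66], [-1.06, 4.2], [0.31, 2.87], [-3.08, 3.08]. Speed limits (rad/s): [1.89, 1.89, 2.39, 3.14, 3.14, 3.14].

## Interface

Orientations are given as a unit quaternion [x, y, z, w].
In Python, from rig import ctrl, grab_frame, finish_job, models gives the robot as it stands. The module is installed in compiled form; this text tells all that it offers.
- The arm moves only by the tool apply_moves, never from a script. Its argument "targets" is a list of rows, each an object with "translation": the shift along the tool's x, y, z each as a share of 0.1 m, from -1 to 1, a list of three; "angular": the turn, a rotation vector about the tool's x, y, z each as a share of pi rad, from -1 to 1, a list of three; "fingers": the closure, from 0 (fully open) to 1 (shut). A call has 1 to 20 rows; each row is the pose to reach, as a shift and turn from the pose commanded when the call began, along the tool's axes at that moment, turning the shorter way round; what a row does not reach only later rows make up. A row lasts 1/8 s, in which the tool goes at most 62.5 mm and 10.7 degrees, less where a joint would pass 70% of its speed; a pose out of reach is approached as far as the arm can. A call with a number of a shift or a turn outside -1 to 1 is refused whole. A call with a gripper value outside its range is refused whole. The fingers move at their own pace and stop on an object; the grip force is fixed at half the most. Time passes only in rows, so rows that repeat a pose let the fingers close. It gives the time, the measured TCP pose, the force, the opening and the grip force at its end, in the units of the state.
- ctrl.state(): the state, without advancing time (a new reading comes with each control period).
- grab_frame(name): name is "scene" or "top" or "wrist"; returns a dict with "image" (480x640x3 uint8, red, green, blue), "intrinsics" (3x3 intrinsics, pixels), "pose" (4x4, takes a point from camera to world coordinates); the wrist camera has in their place "mount" (4x4, takes a point from camera to tool coordinates, whose origin is the TCP and whose axes are the flange's). Camera axes: x right, y down, z forward; pixel columns grow to the right and rows downward; lengths in m; the calibration is good to about 2 mm. A picture is of the moment at which its call begins: read the wrist's pose just before it. There is no depth.
- finish_job(): hands the job in; it is judged then, once.
Trained networks look in a picture, given as the dict that the camera call returned (one of the last four; its "shot" number tells which), for a name from the list of things; names that differ only in an ending like _2 or _b are one class to them, and where a whole thing is asked for, a point or a joint stands for the part that bears it (a point fixed in the world has none). Each returns a list of dicts, best first, with "p" (0 to 1); they miss things now and then, are a little off and sometimes report something else, mostly with a low value. They report only what shows in the picture. A call takes as long as a camera call. They do not tell look-alikes from the thing itself.
- models.boxes_of(name, picture): "rect" ([left, top, right, bottom] in pixels, round what is visible of it).
- models.landmark_of(name, picture): "centre" ([column, row] in pixels: a listed point, or the origin of a listed thing).
The state is a dict: "clock": time; "joint_pos": joint angles; "dq": joint speeds; "joint_torque": joint torques, N m; "ee_pos": TCP position; "tool_rot": TCP orientation; "contact_force": force on the tool from outside, world axes, zero at the start; "torque": the same for the moment, N m; "grip_width": opening from 0.0 (shut) to 1.0 (fully open); "gripper_force": force on a finger pad.
Only numpy, scipy, OpenCV 4.12 (cv2) and the standard library are available. Lean on these libraries where they do the work, as an engineer would, in place of code of your own. Each camera call takes 0.05 s, during which the arm holds its last target. There are 200 camera calls.

## Working session

There is one attempt and no reset: what is moved stays moved. The work goes in short steps, Python scripts to look and compute and a tool call to move; the robot and the scene stay as the last step left them, time stands still between calls to the robot, and variables do not carry over. Pictures are saved under pics/ and viewed, at most 14 in all, crops included, and the job is handed in when it is done.

Besides the shell and the picture viewer there is one more tool, called as name(argument=value, ...) on one line, values as JSON. apply_moves: Moves the arm, as the interface text tells. Shift numbers are shares of 0.1 m and turn numbers shares of pi rad, none past 1 either way. Its arguments: {"type":"object","properties":{"targets":{"type":"array"}},"required":["targets"]}

```bash
mkdir -p pics; cat > h.py <<'E'
import numpy as np, cv2
from rig import ctrl, grab_frame, finish_job, models
from scipy.spatial.transform import Rotation as R
def save(f,n): cv2.imwrite('pics/'+n,f['image'][:,:,::-1])
def pose(f,st=None):
    if 'pose' in f: return np.array(f['pose'])
    T=np.eye(4); T[:3,:3]=R.from_quat(st['tool_rot']).as_matrix(); T[:3,3]=st['ee_pos']
    return T@np.array(f['mount'])
def ray(f,px,z,st=None):
    P=pose(f,st); d=P[:3,:3]@np.linalg.solve(np.array(f['intrinsics']),[px[0],px[1],1.])
    o=P[:3,3]; return o+d*(z-o[2])/d[2]
E
python3 - <<'E'
from h import *
s=ctrl.state(); print(s['ee_pos'],s['tool_rot'],s['clock'],ctrl.grip_depth)
for c in('top','scene'):
    f=grab_frame(c); save(f,c+'0.png'); print(c,np.round(f['pose'],3).tolist())
    for n in('prop2','prop3','prop4','plinth2','plinth3','plinth4','red_prop','wheel'):
        z=.018 if 'pl' in n else 0
        for r in models.landmark_of(n,f)[:4]: print(n,round(r['p'],2),np.round(r['centre'],1),np.round(ray(f,r['centre'],0)[:2],3))
E
```

```text
[ 0.20193836 -0.66981553  0.21327984] [ 9.89302655e-01  1.45876475e-01 -5.81431602e-05 -5.54467814e-04] 0.0 0.0188
top [[-0.006, -0.997, 0.072, 0.418], [-1.0, 0.007, 0.015, -0.015], [-0.016, -0.072, -0.997, 1.143], [0.0, 0.0, 0.0, 1.0]]
prop2 0.94 [447.2 358.3] [ 0.257 -0.26 ]
prop2 0.93 [496.6 229. ] [ 0.519 -0.367]
prop2 0.81 [394.7 111.2] [ 0.767 -0.162]
prop2 0.81 [195.5 365.2] [0.245 0.249]
prop3 0.94 [447.2 358.3] [ 0.257 -0.26 ]
prop3 0.93 [496.6 229. ] [ 0.519 -0.367]
prop3 0.81 [394.7 111.2] [ 0.767 -0.162]
prop3 0.81 [195.5 365.2] [0.245 0.249]
prop4 0.94 [447.2 358.3] [ 0.257 -0.26 ]
prop4 0.93 [496.6 229. ] [ 0.519 -0.367]
prop4 0.81 [394.7 111.2] [ 0.767 -0.162]
prop4 0.81 [195.5 365.2] [0.245 0.249]
plinth2 0.75 [144.1 227.8] [0.526 0.359]
plinth2 0.62 [421.5 280.7] [ 0.414 -0.211]
plinth2 0.56 [310.3 164.8] [0.655 0.014]
plinth3 0.75 [144.1 227.8] [0.526 0.359]
plinth3 0.62 [421.5 280.7] [ 0.414 -0.211]
plinth3 0.56 [310.3 164.8] [0.655 0.014]
plinth4 0.75 [144.1 227.8] [0.526 0.359]
plinth4 0.62 [421.5 280.7] [ 0.414 -0.211]
plinth4 0.56 [310.3 164.8] [0.655 0.014]
re
[... 440 characters left out ...]
9]
prop3 0.84 [444.1 270.2] [0.423 0.22 ]
prop3 0.79 [176.7 169.2] [ 0.522 -0.368]
prop4 0.97 [286.3 115.8] [ 0.263 -0.263]
prop4 0.96 [367.3 195.4] [0.353 0.009]
prop4 0.84 [444.1 270.2] [0.423 0.22 ]
prop4 0.79 [176.7 169.2] [ 0.522 -0.368]
plinth2 0.93 [486.2 351.2] [0.525 0.352]
plinth2 0.92 [262.2 170.1] [ 0.422 -0.214]
plinth2 0.87 [283.7 309.8] [0.659 0.013]
plinth3 0.93 [486.2 351.2] [0.525 0.352]
plinth3 0.92 [262.2 170.1] [ 0.422 -0.214]
plinth3 0.87 [283.7 309.8] [0.659 0.013]
plinth4 0.93 [486.2 351.2] [0.525 0.352]
plinth4 0.92 [262.2 170.1] [ 0.422 -0.214]
plinth4 0.87 [283.7 309.8] [0.659 0.013]
red_prop 0.97 [202.5 239.3] [ 0.626 -0.207]
wheel 0.82 [366.4 358.3] [0.652 0.185]
```

View pics/top0.png

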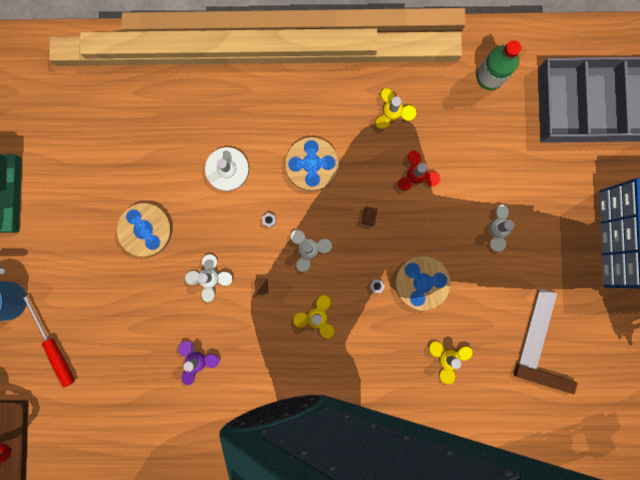

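View pics/scene0.png

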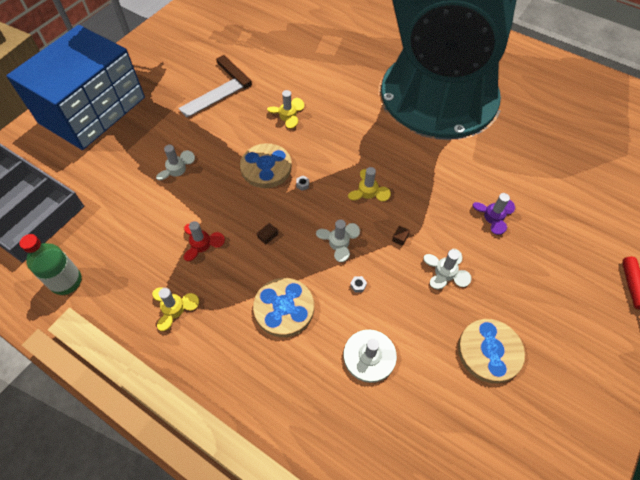

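The top view shows white two-blade at (500,228), three-blade at (309,249) and four-blade at (208,279). The plinths are 2-blade (144,228), 3-blade (422,283) and 4-blade (311,164). Look-alikes: yellow (395,108), (317,318) and (450,360), purple (195,362), red (415,175), wheel (227,168). I choose by white colour and blade count, and go above prop2 first.

apply_moves(targets=[{"translation": [0.5,-0.25,0],"angular": [0,0,0],"fingers": 0.3},{"translation": [1,-0.5,0],"angular": [0,0,0],"fingers": 0.3},{"translation": [1,-0.5,0],"angular": [0,0,0],"fingers": 0.3}])

```text
clock: 1.27
ee_pos: [0.2854, -0.5914, 0.214]
tool_rot: [0.989, 0.147, 0.0, -0.0]
contact_force: [-0.6, -0.8, 0.5]
grip_width: 0.715
gripper_force: 0.0
```

apply_moves(targets=[{"translation": [0.5,-0.25,0],"angular": [0,0,0],"fingers": 0.3},{"translation": [1,-0.5,0],"angular": [0,0,0],"fingers": 0.3},{"translation": [1,-0.5,0],"angular": [0,0,0],"fingers": 0.3}])

```text
clock: 1.65
ee_pos: [0.3663, -0.5153, 0.214]
tool_rot: [0.989, 0.147, 0.0, -0.0]
contact_force: [-1.0, -0.0, 0.4]
grip_width: 0.701
gripper_force: 0.0
```

apply_moves(targets=[{"translation": [0.5,-0.25,0],"angular": [0,0,0],"fingers": 0.3},{"translation": [1,-0.5,0],"angular": [0,0,0],"fingers": 0.3},{"translation": [1,-0.5,0],"angular": [0,0,0],"fingers": 0.3}])

```text
clock: 2.02
ee_pos: [0.4474, -0.4392, 0.214]
tool_rot: [0.989, 0.147, 0.0, 0.0]
contact_force: [-0.7, -0.0, 0.3]
grip_width: 0.698
gripper_force: 0.0
```

apply_moves(targets=[{"translation": [0.5,-0.25,0],"angular": [0,0,0],"fingers": 0.3},{"translation": [0.9,-0.5,0],"angular": [0,0,0],"fingers": 0.3},{"translation": [0.9,-0.5,0],"angular": [0,0,0],"fingers": 0.3},{"translation": [0.9,-0.5,0],"angular": [0,0,0],"fingers": 0.3}])

```text
clock: 2.52
ee_pos: [0.5169, -0.3675, 0.2139]
tool_rot: [0.989, 0.146, -0.0, 0.0]
contact_force: [-0.3, 0.3, -0.3]
grip_width: 0.7
gripper_force: 0.0
```

```bash
cat >> h.py <<'E'
def tooldelta(goal,st):  # goal TCP world -> shares of 0.1 m in tool axes
    return np.round(R.from_quat(st['tool_rot']).as_matrix().T@(np.array(goal)-st['ee_pos'])/.1,2)
def look(name,n,z=0.,k=3):
    st=ctrl.state(); f=grab_frame('wrist'); save(f,n)
    print('tcp',np.round(st['ee_pos'],4),'w',round(st['grip_width'],2),'t',st['clock'],'F',np.round(st['contact_force'],1))
    for m in name.split():
        for r in models.landmark_of(m,f)[:k]:
            p=ray(f,r['centre'],z,st); print(m,round(r['p'],2),np.round(r['centre']),np.round(p[:2],4),'above',tooldelta([p[0],p[1],st['ee_pos'][2]],st))
    return st,f
E
python3 - <<'E'
from h import *
look('prop2','w1.png')
f=grab_frame('top')
for n in('prop3','plinth2'):
    for r in models.landmark_of(n,f): print(n,round(r['p'],2),np.round(r['centre'],1),np.round(ray(f,r['centre'],0)[:2],3))
f=grab_frame('scene')
for r in models.landmark_of('prop3',f): print('scene',round(r['p'],2),np.round(r['centre'],1),np.round(ray(f,r['centre'],0)[:2],3))
E
```

```text
tcp [ 0.5169 -0.3675  0.2139] w 0.7 t 2.525 F [-0.3  0.3 -0.3]
prop2 0.92 [328. 200.] [ 0.5255 -0.3696] above [ 0.08  0.04 -0.  ]
prop3 0.96 [444.7 359.5] [ 0.255 -0.255]
prop3 0.93 [207.5 281.1] [0.415 0.226]
prop3 0.9 [308.1 249.9] [0.478 0.02 ]
prop3 0.86 [317.1 317.7] [0.34  0.002]
prop3 0.72 [198.5 362. ] [0.252 0.243]
prop3 0.64 [392.7 112.3] [ 0.764 -0.158]
prop3 0.59 [497.9 227.1] [ 0.522 -0.37 ]
plinth2 0.97 [147.7 229.5] [0.522 0.351]
plinth2 0.63 [422.8 280.3] [ 0.415 -0.214]
plinth2 0.63 [311.6 164.9] [0.655 0.012]
scene 0.9 [495.5 216.6] [0.254 0.252]
scene 0.85 [176.7 169.5] [ 0.523 -0.368]
scene 0.82 [176.1 310.8] [ 0.77  -0.149]
scene 0.76 [445.  269.9] [0.421 0.221]
scene 0.67 [285.3 115.5] [ 0.263 -0.266]
scene 0.6 [339.8 239.3] [0.475 0.018]
scene 0.55 [365.9 193.4] [0.351 0.004]
```

View pics/w1.png

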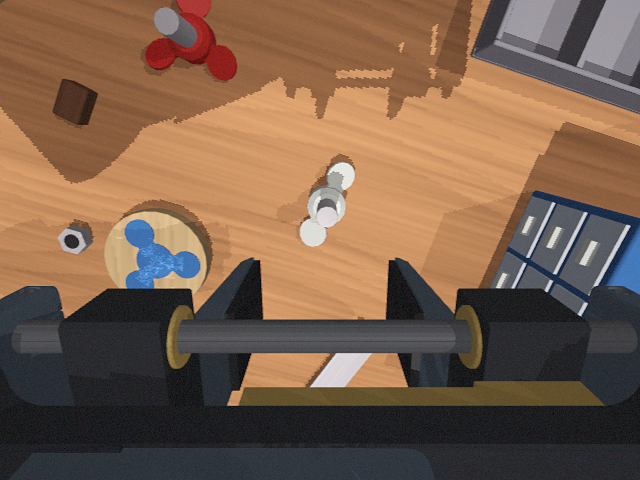

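The wrist view shows the white two-bladed propeller at (328,205), with its shaft tip at (328,214), well inside the gripper's path. The three-blade plinth is at (158,255) and the red one at (190,40). I descend onto the shaft.

apply_moves(targets=[{"translation": [0.06,0.03,0.5],"angular": [0,0,0],"fingers": 0.3},{"translation": [0.06,0.03,0.9],"angular": [0,0,0],"fingers": 0.3},{"translation": [0.06,0.03,0.9],"angular": [0,0,0],"fingers": 0.3},{"translation": [0.06,0.03,0.9],"angular": [0,0,0],"fingers": 0.3}])

```text
clock: 3.38
ee_pos: [0.5249, -0.3679, 0.1254]
tool_rot: [0.989, 0.146, 0.0, 0.0]
contact_force: [-0.2, 0.0, 0.1]
grip_width: 0.701
gripper_force: 0.0
```

```bash
python3 - <<'E'
from h import *
look('prop2','w2.png')
E
```

```text
tcp [ 0.5249 -0.3679  0.1254] w 0.7 t 3.375 F [-0.2  0.   0.1]
prop2 0.73 [324. 230.] [ 0.5234 -0.3693] above [-0.02  0.01 -0.  ]
```

View pics/w2.png

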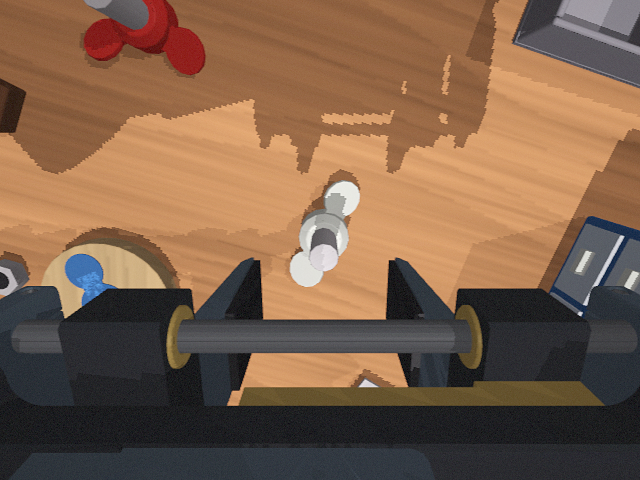

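The two-bladed hub is at (324,232) and its shaft tip at (323,257), midway between the fingers at (260,..) and (390,..). The positions agree to 1.5 mm, so I go down and grip.

apply_moves(targets=[{"translation": [-0.02,0.01,0.4],"angular": [0,0,0],"fingers": 0.3},{"translation": [-0.02,0.01,0.8],"angular": [0,0,0],"fingers": 0.3},{"translation": [-0.02,0.01,0.95],"angular": [0,0,0],"fingers": 0.3},{"translation": [-0.02,0.01,0.95],"angular": [0,0,0],"fingers": 0.3},{"translation": [-0.02,0.01,0.95],"angular": [0,0,0],"fingers": 0.3},{"translation": [-0.02,0.01,0.95],"angular": [0,0,0],"fingers": 1},{"translation": [-0.02,0.01,0.95],"angular": [0,0,0],"fingers": 1},{"translation": [-0.02,0.01,0.95],"angular": [0,0,0],"fingers": 1},{"translation": [-0.02,0.01,0.95],"angular": [0,0,0],"fingers": 1},{"translation": [-0.02,0.01,0.95],"angular": [0,0,0],"fingers": 1}])

```text
clock: 4.72
ee_pos: [0.5226, -0.3688, 0.0289]
tool_rot: [0.989, 0.146, -0.0, -0.0]
contact_force: [0.7, -0.4, -0.6]
grip_width: 0.208
gripper_force: 30.0
```

apply_moves(targets=[{"translation": [0,0,-0.3],"angular": [0,0,0],"fingers": 1},{"translation": [0,0,-0.7],"angular": [0,0,0],"fingers": 1},{"translation": [0,0,-1],"angular": [0,0,0],"fingers": 1},{"translation": [0.1,-0.3,-1],"angular": [0,0,0],"fingers": 1},{"translation": [0.2,-0.6,-1],"angular": [0,0,0],"fingers": 1},{"translation": [0.3,-1,-1],"angular": [0,0,0],"fingers": 1}])

```text
clock: 5.48
ee_pos: [0.5224, -0.2637, 0.1288]
tool_rot: [0.989, 0.146, -0.0, -0.0]
contact_force: [0.6, 0.1, -2.3]
grip_width: 0.21
gripper_force: 30.0
```

apply_moves(targets=[{"translation": [0.1,-0.35,-0.2],"angular": [0,0,0],"fingers": 1},{"translation": [0.2,-0.7,-0.4],"angular": [0,0,0],"fingers": 1},{"translation": [0.3,-1,-0.5],"angular": [0,0,0],"fingers": 1}])

```text
clock: 5.85
ee_pos: [0.5224, -0.1588, 0.1798]
tool_rot: [0.989, 0.146, 0.0, 0.0]
contact_force: [0.6, 0.7, -3.0]
grip_width: 0.211
gripper_force: 30.0
```

apply_moves(targets=[{"translation": [0.1,-0.35,0],"angular": [0,0,0],"fingers": 1},{"translation": [0.2,-0.7,0],"angular": [0,0,0],"fingers": 1},{"translation": [0.3,-1,0],"angular": [0,0,0],"fingers": 1}])

```text
clock: 6.22
ee_pos: [0.5218, -0.0544, 0.1788]
tool_rot: [0.989, 0.146, -0.0, -0.0]
contact_force: [-0.0, -0.2, -2.9]
grip_width: 0.214
gripper_force: 30.0
```

apply_moves(targets=[{"translation": [0.1,-0.35,0],"angular": [0,0,0],"fingers": 1},{"translation": [0.2,-0.7,0],"angular": [0,0,0],"fingers": 1},{"translation": [0.3,-1,0],"angular": [0,0,0],"fingers": 1}])

```text
clock: 6.6
ee_pos: [0.5217, 0.05, 0.1787]
tool_rot: [0.989, 0.146, -0.0, -0.0]
contact_force: [0.1, -1.2, -2.3]
grip_width: 0.214
gripper_force: 30.0
```

apply_moves(targets=[{"translation": [0.1,-0.35,0],"angular": [0,0,0],"fingers": 1},{"translation": [0.2,-0.7,0],"angular": [0,0,0],"fingers": 1},{"translation": [0.3,-1,0],"angular": [0,0,0],"fingers": 1}])

```text
clock: 6.98
ee_pos: [0.5215, 0.1544, 0.1787]
tool_rot: [0.989, 0.146, -0.0, 0.0]
contact_force: [0.7, 0.2, -2.9]
grip_width: 0.212
gripper_force: 30.0
```

apply_moves(targets=[{"translation": [0.1,-0.35,0],"angular": [0,0,0],"fingers": 1},{"translation": [0.2,-0.7,0],"angular": [0,0,0],"fingers": 1},{"translation": [0.3,-1,0],"angular": [0,0,0],"fingers": 1},{"translation": [0.3,-1,0],"angular": [0,0,0],"fingers": 1},{"translation": [0.3,-1,0],"angular": [0,0,0],"fingers": 1}])

```text
clock: 7.6
ee_pos: [0.5215, 0.2571, 0.1786]
tool_rot: [0.989, 0.146, -0.0, 0.0]
contact_force: [-0.0, 0.9, -2.8]
grip_width: 0.212
gripper_force: 30.0
```

```bash
python3 - <<'E'
from h import *
st,f=look('plinth2 prop2','w3.png')
f=grab_frame('scene')
for r in models.landmark_of('plinth2',f): print('scene',round(r['p'],2),np.round(r['centre'],1),np.round(ray(f,r['centre'],0)[:2],4))
E
```

```text
tcp [0.5215 0.2571 0.1786] w 0.21 t 7.6 F [-0.   0.9 -2.8]
plinth2 0.67 [609. 154.] [0.6549 0.0158] above [0.58 2.7  0.  ]
prop2 0.81 [321. 269.] [0.4652 0.2426] above [-0.58 -0.02  0.  ]
prop2 0.78 [521. 307.] [0.4845 0.0264] above [-1.02  2.1   0.  ]
scene 0.91 [282.8 307.5] [0.656  0.0092]
scene 0.81 [484.9 351.6] [0.5269 0.35  ]
scene 0.73 [266.9 165.5] [ 0.4059 -0.2127]
```

View pics/w3.png

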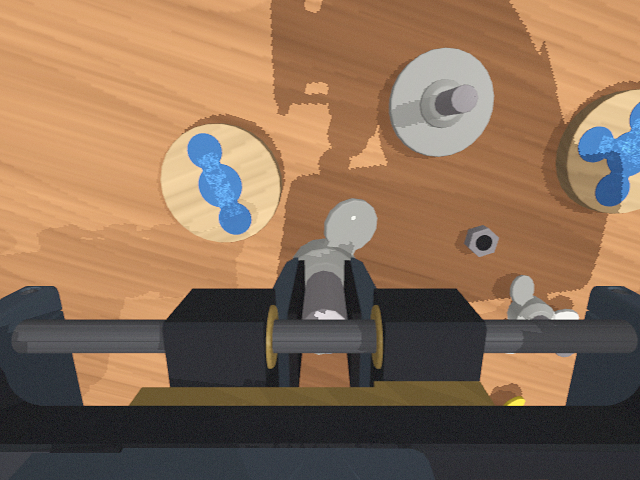

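The wrist view shows the two-blade plinth whole at (220,183) and the held propeller at (325,260). I'll measure the plinths by the centroid of their blue paint.

```bash
cat >> h.py <<'E'
def blue(f,st=None,z=.018):
    h=cv2.cvtColor(f['image'],cv2.COLOR_RGB2HSV); m=cv2.inRange(h,(100,120,50),(125,255,255))
    m=cv2.morphologyEx(m,cv2.MORPH_CLOSE,np.ones((5,5)))
    n,_,s,c=cv2.connectedComponentsWithStats(m)
    for i in range(1,n):
        if s[i,4]>300: print('blue',np.round(c[i],1),s[i].tolist(),np.round(ray(f,c[i],z,st)[:2],4))
def shaft(f,px,st=None): print('shaft top',np.round(ray(f,px,.068,st)[:2],4))
E
python3 - <<'E'
from h import *
st=ctrl.state()
for c in('wrist','top','scene'):
    print(c); blue(grab_frame(c),st)
E
```

```text
wrist
blue [613.3 157.7] [578, 102, 62, 104, 3303] [0.65   0.0234]
blue [218.7 183.8] [188, 134, 63, 101, 3124] [0.5249 0.3583]
top
blue [311.4 162.9] [289, 141, 46, 45, 937] [0.6551 0.0114]
blue [630.4 218.4] [600, 178, 40, 99, 494] [ 0.5364 -0.6296]
blue [422.8 282.7] [405, 263, 42, 43, 806] [ 0.4098 -0.2109]
blue [ 10.6 300.2] [0, 282, 26, 38, 810] [0.379  0.6221]
scene
blue [63. 76.] [7, 25, 120, 124, 6308] [ 0.4692 -0.7744]
blue [265.2 162.6] [246, 151, 39, 29, 524] [ 0.4125 -0.2105]
blue [283.3 304.9] [261, 284, 47, 43, 1084] [0.657  0.0122]
blue [492.4 349.2] [480, 323, 26, 53, 821] [0.5242 0.357 ]
```

apply_moves(targets=[{"translation": [0.1,-0.3,0],"angular": [0,0,0],"fingers": 1},{"translation": [0.2,-0.65,0],"angular": [0,0,0],"fingers": 1},{"translation": [0.32,-0.95,0.3],"angular": [0,0,0],"fingers": 1},{"translation": [0.32,-0.95,0.6],"angular": [0,0,0],"fingers": 1},{"translation": [0.32,-0.95,0.9],"angular": [0,0,0],"fingers": 1},{"translation": [0.32,-0.95,0.9],"angular": [0,0,0],"fingers": 1},{"translation": [0.32,-0.95,0.9],"angular": [0,0,0],"fingers": 1}])

```text
clock: 8.88
ee_pos: [0.5257, 0.358, 0.09]
tool_rot: [0.989, 0.146, 0.0, -0.0]
contact_force: [0.4, 0.3, -1.9]
grip_width: 0.213
gripper_force: 30.0
```

```bash
python3 - <<'E'
from h import *
st,f=look('plinth2 prop2','w4.png',k=1); blue(f,st)
print(tooldelta([.5245,.3575,.0475],st))
E
```

```text
tcp [0.5257 0.358  0.09  ] w 0.21 t 8.875 F [ 0.4  0.3 -1.9]
plinth2 0.64 [322. 241.] [0.5237 0.3589] above [-0.02 -0.01 -0.  ]
prop2 0.86 [321. 268.] [0.5032 0.3533] above [-0.23 -0.02 -0.  ]
blue [307.8 211.7] [285, 185, 45, 66, 1848] [0.5466 0.3756]
[-0.01  0.    0.43]
```

View pics/w4.png

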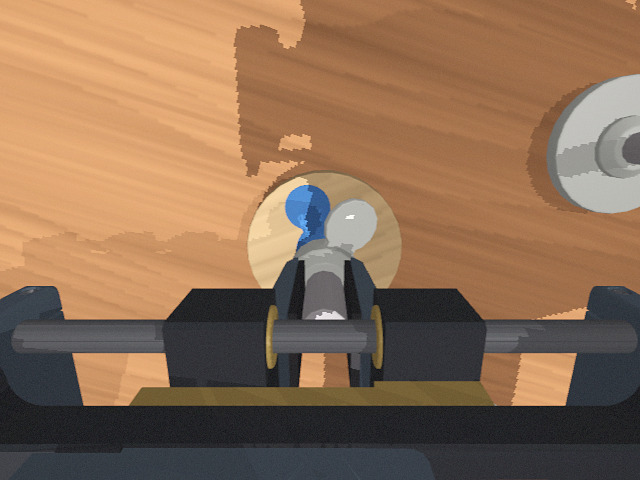

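The plinth (centre at column 324) sits squarely under the held propeller (hub column 324). I set it down, let go and rise.

apply_moves(targets=[{"translation": [-0.02,0,0.15],"angular": [0,0,0],"fingers": 1},{"translation": [-0.02,0,0.28],"angular": [0,0,0],"fingers": 1},{"translation": [-0.02,0,0.36],"angular": [0,0,0],"fingers": 1},{"translation": [-0.02,0,0.4],"angular": [0,0,0],"fingers": 1},{"translation": [-0.02,0,0.42],"angular": [0,0,0],"fingers": 1},{"translation": [-0.02,0,0.43],"angular": [0,0,0],"fingers": 1},{"translation": [-0.02,0,0.43],"angular": [0,0,0],"fingers": 1},{"translation": [-0.02,0,0.43],"angular": [0,0,0],"fingers": 1}])

```text
clock: 10.02
ee_pos: [0.5233, 0.3574, 0.0468]
tool_rot: [0.989, 0.146, 0.0, -0.0]
contact_force: [-3.9, -1.8, 7.6]
grip_width: 0.21
gripper_force: 30.0
```

apply_moves(targets=[{"translation": [0,0,0],"angular": [0,0,0],"fingers": 0.4},{"translation": [0,0,0],"angular": [0,0,0],"fingers": 0.4},{"translation": [0,0,0],"angular": [0,0,0],"fingers": 0.3},{"translation": [0,0,0],"angular": [0,0,0],"fingers": 0.3},{"translation": [0,0,-0.3],"angular": [0,0,0],"fingers": 0.3},{"translation": [0,0,-0.7],"angular": [0,0,0],"fingers": 0.3},{"translation": [0,0,-1],"angular": [0,0,0],"fingers": 0.3},{"translation": [0,0,-1],"angular": [0,0,0],"fingers": 0.3}])

```text
clock: 11.02
ee_pos: [0.5244, 0.3579, 0.1483]
tool_rot: [0.989, 0.146, 0.002, -0.001]
contact_force: [0.6, -0.1, -1.2]
grip_width: 0.697
gripper_force: 0.0
```

```bash
python3 - <<'E'
from h import *
st,f=look('plinth2','w5.png',k=1)
for r in models.landmark_of('prop2',f)[:2]: print(r,np.round(ray(f,r['centre'],.018,st),4))
for r in models.landmark_of('plinth2',f)[:2]: print(r,np.round(ray(f,r['centre'],0,st),4))
print('prop3',tooldelta([.4765,.019,.2],st))
E
```

```text
tcp [0.5244 0.3579 0.1483] w 0.7 t 11.025 F [ 0.6 -0.1 -1.2]
{'centre': [324.3, 226.4], 'p': 0.63} [0.5246 0.3575 0.018 ]
prop3 [-1.43  3.11 -0.53]
```

View pics/w5.png

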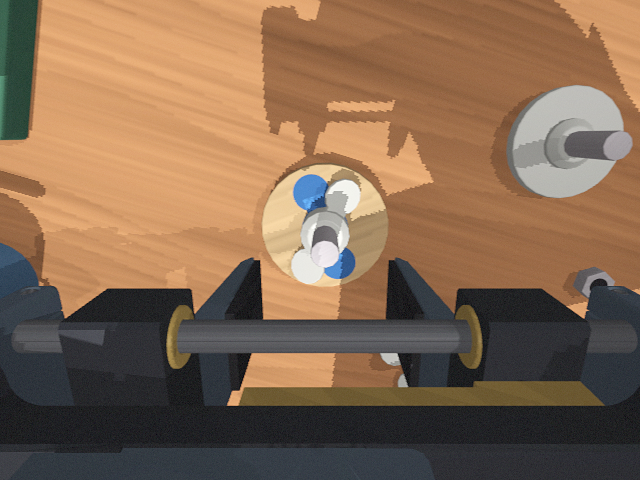

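The white two-blade stands upright on plinth2: plinth centre about (324,226), hub at (324,228). It is centred, so I go on to prop3.

apply_moves(targets=[{"translation": [-0.1,0.3,-0.4],"angular": [0,0,0],"fingers": 0.3},{"translation": [-0.4,0.8,-0.5],"angular": [0,0,0],"fingers": 0.3},{"translation": [-0.4,0.8,-0.5],"angular": [0,0,0],"fingers": 0.3}])

```text
clock: 11.6
ee_pos: [0.507, 0.2666, 0.1956]
tool_rot: [0.989, 0.145, -0.001, 0.0]
contact_force: [0.5, 0.3, 0.7]
grip_width: 0.701
gripper_force: 0.0
```

apply_moves(targets=[{"translation": [-0.2,0.4,0],"angular": [0,0,0],"fingers": 0.3},{"translation": [-0.4,0.8,0],"angular": [0,0,0],"fingers": 0.3}])

```text
clock: 11.85
ee_pos: [0.4923, 0.1804, 0.1949]
tool_rot: [0.989, 0.146, -0.001, 0.0]
contact_force: [0.7, -0.7, 0.5]
grip_width: 0.697
gripper_force: 0.0
```

apply_moves(targets=[{"translation": [-0.2,0.4,0],"angular": [0,0,0],"fingers": 0.3},{"translation": [-0.4,0.8,0],"angular": [0,0,0],"fingers": 0.3}])

```text
clock: 12.1
ee_pos: [0.4771, 0.092, 0.1951]
tool_rot: [0.989, 0.146, -0.001, -0.0]
contact_force: [0.4, -1.2, 0.3]
grip_width: 0.696
gripper_force: 0.0
```

apply_moves(targets=[{"translation": [-0.1,0.35,0],"angular": [0,0,0],"fingers": 0.3},{"translation": [-0.23,0.71,0.4],"angular": [0,0,0],"fingers": 0.3},{"translation": [-0.23,0.71,0.8],"angular": [0,0,0],"fingers": 0.3},{"translation": [-0.23,0.71,0.8],"angular": [0,0,0],"fingers": 0.3},{"translation": [-0.23,0.71,0.8],"angular": [0,0,0],"fingers": 0.3}])

```text
clock: 12.72
ee_pos: [0.4766, 0.0186, 0.1166]
tool_rot: [0.989, 0.146, 0.0, -0.0]
contact_force: [0.9, 0.5, -0.2]
grip_width: 0.701
gripper_force: 0.0
```

```bash
python3 - <<'E'
from h import *
st,f=look('prop3','w6.png')
E
```

```text
tcp [0.4766 0.0186 0.1166] w 0.7 t 12.725 F [ 0.9  0.5 -0.2]
prop3 0.95 [ 64. 217.] [0.4262 0.224 ] above [ 0.11 -2.11  0.  ]
prop3 0.87 [322. 222.] [0.4827 0.0221] above [ 0.07 -0.02  0.  ]
prop3 0.82 [298. 369.] [0.3427 0.003 ] above [-1.33 -0.24 -0.  ]
```

View pics/w6.png

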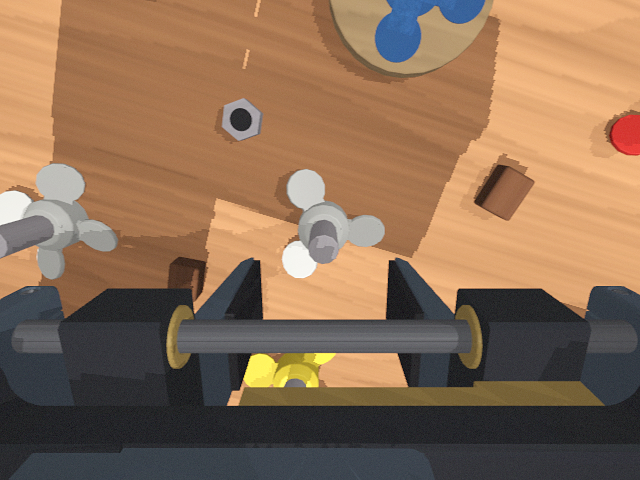

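The white three-blade is at (322,222) with its tip at (323,245), about 6 mm ahead of the TCP. Four-blade is at (50,225), yellow at (298,372). I correct and grip.

apply_moves(targets=[{"translation": [0.06,-0.02,0.1],"angular": [0,0,0],"fingers": 0.3},{"translation": [0.06,-0.02,0.5],"angular": [0,0,0],"fingers": 0.3},{"translation": [0.06,-0.02,0.88],"angular": [0,0,0],"fingers": 0.3},{"translation": [0.06,-0.02,0.88],"angular": [0,0,0],"fingers": 0.3},{"translation": [0.06,-0.02,0.88],"angular": [0,0,0],"fingers": 0.3},{"translation": [0.06,-0.02,0.88],"angular": [0,0,0],"fingers": 1},{"translation": [0.06,-0.02,0.88],"angular": [0,0,0],"fingers": 1},{"translation": [0.06,-0.02,0.88],"angular": [0,0,0],"fingers": 1},{"translation": [0.06,-0.02,0.88],"angular": [0,0,0],"fingers": 1},{"translation": [0.06,-0.02,0.88],"angular": [0,0,0],"fingers": 1}])

```text
clock: 14.08
ee_pos: [0.4812, 0.0218, 0.028]
tool_rot: [0.989, 0.146, 0.0, 0.0]
contact_force: [-0.7, 0.5, -2.5]
grip_width: 0.21
gripper_force: 30.0
```

apply_moves(targets=[{"translation": [0,0,-0.3],"angular": [0,0,0],"fingers": 1},{"translation": [0,0,-0.7],"angular": [0,0,0],"fingers": 1},{"translation": [0,0,-1],"angular": [0,0,0],"fingers": 1},{"translation": [0,0,-1],"angular": [0,0,0],"fingers": 1},{"translation": [0,0,-1],"angular": [0,0,0],"fingers": 1}])

```text
clock: 14.7
ee_pos: [0.4805, 0.0218, 0.127]
tool_rot: [0.989, 0.146, -0.001, -0.0]
contact_force: [0.4, 0.3, -1.9]
grip_width: 0.213
gripper_force: 30.0
```

```bash
python3 - <<'E'
from h import *
st,f=look('prop3','w7.png',z=.1,k=4)
f=grab_frame('top'); blue(f); f=grab_frame('scene'); blue(f)
print(tooldelta([.411,-.2107,.16],st))
E
```

```text
tcp [0.4805 0.0218 0.127 ] w 0.21 t 14.7 F [ 0.4  0.3 -1.9]
prop3 0.86 [299. 363.] [0.4157 0.0183] above [-0.63 -0.15  0.  ]
prop3 0.63 [ 76. 221.] [0.4682 0.1636] above [ 0.29 -1.39  0.  ]
prop3 0.6 [324. 266.] [0.4828 0.0222] above [ 0.02  0.   -0.  ]
blue [311.5 162.9] [289, 141, 46, 45, 937] [0.6551 0.0114]
blue [630.1 218.6] [600, 178, 40, 99, 503] [ 0.5362 -0.6291]
blue [422.8 282.7] [405, 263, 42, 43, 805] [ 0.4098 -0.2108]
blue [ 10.6 300.2] [0, 282, 25, 39, 810] [0.379  0.6221]
blue [63. 76.] [7, 25, 120, 124, 6309] [ 0.4693 -0.7744]
blue [265.2 162.6] [246, 151, 39, 29, 524] [ 0.4125 -0.2105]
blue [283.2 304.9] [261, 284, 46, 43, 1094] [0.6572 0.0122]
[-1.34  2.03 -0.33]
```

apply_moves(targets=[{"translation": [-0.1,0.2,-0.3],"angular": [0,0,0],"fingers": 1},{"translation": [-0.2,0.4,-0.4],"angular": [0,0,0],"fingers": 1},{"translation": [-0.4,0.7,-0.4],"angular": [0,0,0],"fingers": 1}])

```text
clock: 15.28
ee_pos: [0.4635, -0.0573, 0.1682]
tool_rot: [0.989, 0.146, 0.0, 0.0]
contact_force: [0.6, 0.0, -3.2]
grip_width: 0.214
gripper_force: 30.0
```

apply_moves(targets=[{"translation": [-0.2,0.35,0],"angular": [0,0,0],"fingers": 1},{"translation": [-0.5,0.7,0],"angular": [0,0,0],"fingers": 1},{"translation": [-0.5,0.7,0],"angular": [0,0,0],"fingers": 1},{"translation": [-0.5,0.7,0],"angular": [0,0,0],"fingers": 1}])

```text
clock: 15.78
ee_pos: [0.4353, -0.138, 0.1675]
tool_rot: [0.989, 0.146, -0.0, -0.0]
contact_force: [-0.3, -0.4, -1.9]
grip_width: 0.214
gripper_force: 30.0
```

```bash
python3 - <<'E'
from h import *
st,f=look('plinth3','w8.png',k=2); blue(f,st)
print(tooldelta([.4115,-.2107,.09],st))
E
```

```text
tcp [ 0.4353 -0.138   0.1675] w 0.21 t 15.775 F [-0.3 -0.4 -1.9]
plinth3 0.6 [386. 260.] [ 0.4104 -0.21  ] above [-0.45  0.62 -0.  ]
blue [397.6 252.1] [361, 219, 79, 66, 2075] [ 0.4263 -0.2128]
[-0.44  0.63  0.78]
```

apply_moves(targets=[{"translation": [-0.2,0.3,0],"angular": [0,0,0],"fingers": 1},{"translation": [-0.45,0.63,0],"angular": [0,0,0],"fingers": 1},{"translation": [-0.45,0.63,0.3],"angular": [0,0,0],"fingers": 1},{"translation": [-0.45,0.63,0.6],"angular": [0,0,0],"fingers": 1},{"translation": [-0.45,0.63,0.8],"angular": [0,0,0],"fingers": 1},{"translation": [-0.45,0.63,0.8],"angular": [0,0,0],"fingers": 1},{"translation": [-0.45,0.63,0.8],"angular": [0,0,0],"fingers": 1}])

```text
clock: 16.75
ee_pos: [0.4112, -0.2113, 0.0886]
tool_rot: [0.989, 0.146, 0.0, 0.0]
contact_force: [-0.2, 0.5, -2.3]
grip_width: 0.215
gripper_force: 30.0
```

```bash
python3 - <<'E'
from h import *
st,f=look('plinth3','w9.png',k=1)
print(tooldelta([.411,-.2105,.046],st))
E
```

```text
tcp [ 0.4112 -0.2113  0.0886] w 0.21 t 16.75 F [-0.2  0.5 -2.3]
plinth3 0.97 [322. 240.] [ 0.4104 -0.2102] above [-0.   -0.01 -0.  ]
[ 0.   -0.01  0.43]
```

View pics/w9.png

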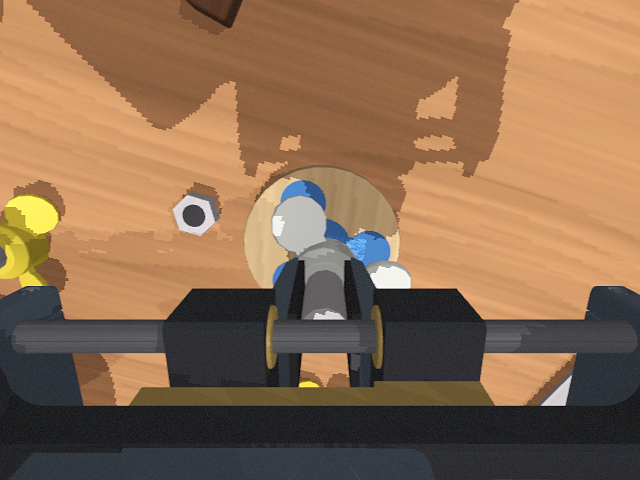

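The three-blade plinth (about (322,242)) is right below the held three-blade (hub column 324). I lower it and release.

apply_moves(targets=[{"translation": [0,-0.01,0.15],"angular": [0,0,0],"fingers": 1},{"translation": [0,-0.01,0.28],"angular": [0,0,0],"fingers": 1},{"translation": [0,-0.01,0.36],"angular": [0,0,0],"fingers": 1},{"translation": [0,-0.01,0.4],"angular": [0,0,0],"fingers": 1},{"translation": [0,-0.01,0.41],"angular": [0,0,0],"fingers": 1},{"translation": [0,-0.01,0.42],"angular": [0,0,0],"fingers": 1},{"translation": [0,-0.01,0.42],"angular": [0,0,0],"fingers": 1},{"translation": [0,-0.01,0.42],"angular": [0,0,0],"fingers": 1}])

```text
clock: 17.85
ee_pos: [0.4103, -0.2106, 0.0461]
tool_rot: [0.989, 0.146, 0.0, 0.0]
contact_force: [-0.1, -0.3, -1.1]
grip_width: 0.215
gripper_force: 30.0
```

apply_moves(targets=[{"translation": [0,0,0.01],"angular": [0,0,0],"fingers": 1},{"translation": [0,0,0.01],"angular": [0,0,0],"fingers": 1},{"translation": [0,0,0.01],"angular": [0,0,0],"fingers": 0.4},{"translation": [0,0,0.01],"angular": [0,0,0],"fingers": 0.3},{"translation": [0,0,0.01],"angular": [0,0,0],"fingers": 0.3},{"translation": [0,0,0.01],"angular": [0,0,0],"fingers": 0.3},{"translation": [0,0,-0.3],"angular": [0,0,0],"fingers": 0.3},{"translation": [0,0,-0.7],"angular": [0,0,0],"fingers": 0.3},{"translation": [0,0,-1],"angular": [0,0,0],"fingers": 0.3},{"translation": [0,0,-1],"angular": [0,0,0],"fingers": 0.3}])

```text
clock: 19.1
ee_pos: [0.4114, -0.2112, 0.1479]
tool_rot: [0.989, 0.146, 0.002, 0.001]
contact_force: [0.2, -0.1, -0.7]
grip_width: 0.699
gripper_force: 0.0
```

```bash
python3 - <<'E'
from h import *
st,f=look('prop3','w10.png',z=.018,k=2)
print('prop4',tooldelta([.421,.222,.2],st))
E
```

```text
tcp [ 0.4114 -0.2112  0.1479] w 0.7 t 19.1 F [ 0.2 -0.1 -0.7]
prop3 0.77 [326. 374.] [ 0.2709 -0.2563] above [-1.48  0.03 -0.  ]
prop3 0.65 [319. 226.] [ 0.4105 -0.2076] above [ 0.   -0.04 -0.  ]
prop4 [ 1.34 -4.12 -0.53]
```

View pics/w10.png

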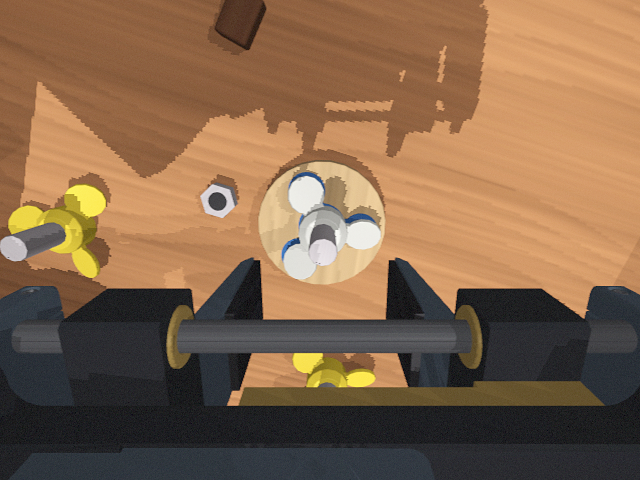

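The three-blade stands upright on plinth3: plinth spans columns 259-385, hub at 322, so it is centred. Now prop4, bowing outward to stay within reach.

apply_moves(targets=[{"translation": [0.3,-0.3,-0.4],"angular": [0,0,0],"fingers": 0.3},{"translation": [0.6,-0.9,-0.5],"angular": [0,0,0],"fingers": 0.3},{"translation": [0.6,-0.9,-0.5],"angular": [0,0,0],"fingers": 0.3}])

```text
clock: 19.58
ee_pos: [0.4418, -0.1044, 0.1954]
tool_rot: [0.989, 0.148, -0.0, -0.0]
contact_force: [-0.3, 0.1, 0.2]
grip_width: 0.699
gripper_force: 0.0
```

apply_moves(targets=[{"translation": [0.2,-0.45,0],"angular": [0,0,0],"fingers": 0.3},{"translation": [0.4,-0.9,0],"angular": [0,0,0],"fingers": 0.3}])

```text
clock: 19.82
ee_pos: [0.4535, -0.0088, 0.1947]
tool_rot: [0.989, 0.145, -0.001, -0.0]
contact_force: [1.0, -0.3, 0.3]
grip_width: 0.703
gripper_force: 0.0
```

apply_moves(targets=[{"translation": [0.15,-0.45,0],"angular": [0,0,0],"fingers": 0.3},{"translation": [0.3,-0.9,0],"angular": [0,0,0],"fingers": 0.3}])

```text
clock: 20.08
ee_pos: [0.4562, 0.0863, 0.1946]
tool_rot: [0.989, 0.146, -0.001, 0.0]
contact_force: [0.2, -0.5, 0.4]
grip_width: 0.703
gripper_force: 0.0
```

apply_moves(targets=[{"translation": [0.05,-0.45,0],"angular": [0,0,0],"fingers": 0.3},{"translation": [0.1,-0.9,0],"angular": [0,0,0],"fingers": 0.3}])

```text
clock: 20.32
ee_pos: [0.4396, 0.1752, 0.1945]
tool_rot: [0.989, 0.146, -0.001, 0.0]
contact_force: [1.4, 0.2, -0.1]
grip_width: 0.7
gripper_force: 0.0
```

apply_moves(targets=[{"translation": [-0.06,-0.52,0],"angular": [0,0,0],"fingers": 0.3},{"translation": [-0.06,-0.52,0.4],"angular": [0,0,0],"fingers": 0.3},{"translation": [-0.06,-0.52,0.8],"angular": [0,0,0],"fingers": 0.3},{"translation": [-0.06,-0.52,0.8],"angular": [0,0,0],"fingers": 0.3},{"translation": [-0.06,-0.52,0.8],"angular": [0,0,0],"fingers": 0.3}])

```text
clock: 20.95
ee_pos: [0.4201, 0.2223, 0.1164]
tool_rot: [0.989, 0.146, -0.0, 0.0]
contact_force: [0.2, 1.0, 0.6]
grip_width: 0.702
gripper_force: 0.0
```

```bash
python3 - <<'E'
from h import *
st,f=look('prop4','w11.png')
E
```

```text
tcp [0.4201 0.2223 0.1164] w 0.7 t 20.95 F [0.2 1.  0.6]
prop4 0.97 [245. 386.] [0.2536 0.2491] above [-1.52 -0.74  0.  ]
prop4 0.75 [174.  39.] [0.5251 0.3654] above [ 1.42 -1.07 -0.  ]
prop4 0.73 [325. 222.] [0.427  0.2234] above [ 0.07  0.01 -0.  ]
```

View pics/w11.png

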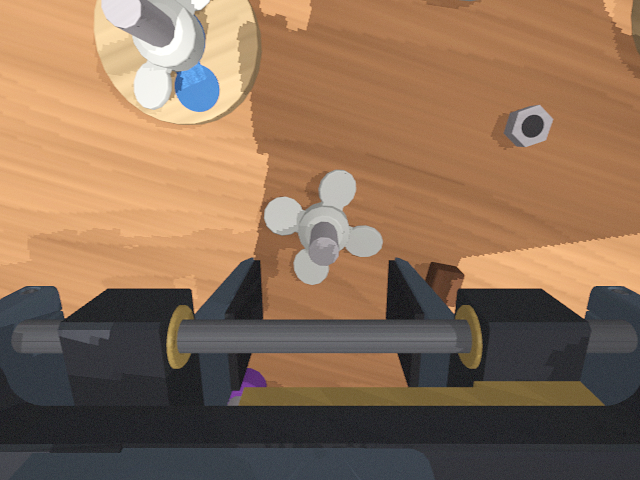

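The white four-blade is at (325,222) with its tip at (324,248), about 6 mm ahead. Same correction, then grip and lift.

apply_moves(targets=[{"translation": [0.06,0,0.1],"angular": [0,0,0],"fingers": 0.3},{"translation": [0.06,0,0.5],"angular": [0,0,0],"fingers": 0.3},{"translation": [0.06,0,0.87],"angular": [0,0,0],"fingers": 0.3},{"translation": [0.06,0,0.87],"angular": [0,0,0],"fingers": 0.3},{"translation": [0.06,0,0.87],"angular": [0,0,0],"fingers": 0.3},{"translation": [0.06,0,0.87],"angular": [0,0,0],"fingers": 1},{"translation": [0.06,0,0.87],"angular": [0,0,0],"fingers": 1},{"translation": [0.06,0,0.87],"angular": [0,0,0],"fingers": 1},{"translation": [0.06,0,0.87],"angular": [0,0,0],"fingers": 1},{"translation": [0.06,0,0.87],"angular": [0,0,0],"fingers": 1}])

```text
clock: 22.3
ee_pos: [0.4254, 0.2243, 0.029]
tool_rot: [0.989, 0.146, 0.0, 0.0]
contact_force: [-0.6, 0.1, 2.2]
grip_width: 0.217
gripper_force: 30.0
```

apply_moves(targets=[{"translation": [0,0,-0.3],"angular": [0,0,0],"fingers": 1},{"translation": [0,0,-0.7],"angular": [0,0,0],"fingers": 1},{"translation": [0,0,-1],"angular": [0,0,0],"fingers": 1},{"translation": [0,0,-1],"angular": [0,0,0],"fingers": 1},{"translation": [0,0,-1],"angular": [0,0,0],"fingers": 1}])

```text
clock: 22.92
ee_pos: [0.4248, 0.224, 0.128]
tool_rot: [0.989, 0.146, -0.001, 0.0]
contact_force: [-0.6, -0.9, -2.0]
grip_width: 0.214
gripper_force: 30.0
```

```bash
python3 - <<'E'
from h import *
st,f=look('prop4','w12.png',z=.1,k=4)
print(tooldelta([.656,.012,.18],st))
E
```

```text
tcp [0.4248 0.224  0.128 ] w 0.21 t 22.925 F [-0.6 -0.9 -2. ]
prop4 0.8 [182.  48.] [0.5173 0.3252] above [ 1.18 -0.7  -0.  ]
prop4 0.66 [327. 272.] [0.4233 0.2215] above [-0.02  0.02  0.  ]
[ 1.6   2.7  -0.52]
```

apply_moves(targets=[{"translation": [0.05,0.1,-0.4],"angular": [0,0,0],"fingers": 1},{"translation": [0.25,0.4,-0.5],"angular": [0,0,0],"fingers": 1},{"translation": [0.5,0.8,-0.5],"angular": [0,0,0],"fingers": 1}])

```text
clock: 23.4
ee_pos: [0.497, 0.1618, 0.1789]
tool_rot: [0.989, 0.147, 0.0, -0.0]
contact_force: [-0.3, 0.7, -2.0]
grip_width: 0.212
gripper_force: 30.0
```

apply_moves(targets=[{"translation": [0.25,0.4,0],"angular": [0,0,0],"fingers": 1},{"translation": [0.5,0.8,0],"angular": [0,0,0],"fingers": 1},{"translation": [0.5,0.8,0],"angular": [0,0,0],"fingers": 1},{"translation": [0.5,0.8,0],"angular": [0,0,0],"fingers": 1}])

```text
clock: 23.9
ee_pos: [0.5664, 0.1, 0.1776]
tool_rot: [0.989, 0.146, -0.001, -0.0]
contact_force: [-0.2, 0.5, -2.7]
grip_width: 0.214
gripper_force: 30.0
```

```bash
python3 - <<'E'
from h import *
st,f=look('plinth4','w13.png',k=2); blue(f,st)
print(tooldelta([.656,.012,.09],st))
E
```

```text
tcp [0.5664 0.1    0.1776] w 0.21 t 23.9 F [-0.2  0.5 -2.7]
plinth4 0.84 [538. 413.] [ 0.4107 -0.2081] above [-2.38  2.5   0.  ]
plinth4 0.76 [442. 150.] [0.6568 0.0115] above [ 0.61  1.11 -0.  ]
blue [447.2 148.9] [395, 95, 104, 109, 5303] [0.6583 0.0129]
blue [ 12.3 145.3] [0, 131, 27, 33, 497] [0.5499 0.3837]
blue [ 59.6 216. ] [43, 199, 33, 33, 776] [0.4967 0.3374]
[0.61 1.1  0.87]
```

Estimates agree at about (0.657, 0.012).

apply_moves(targets=[{"translation": [0.3,0.5,0],"angular": [0,0,0],"fingers": 1},{"translation": [0.61,1,0],"angular": [0,0,0],"fingers": 1},{"translation": [0.62,1,0.3],"angular": [0,0,0],"fingers": 1},{"translation": [0.62,1,0.6],"angular": [0,0,0],"fingers": 1},{"translation": [0.62,1,0.6],"angular": [0,0,0],"fingers": 1}])

```text
clock: 24.62
ee_pos: [0.6535, 0.0228, 0.1168]
tool_rot: [0.989, 0.146, -0.002, -0.0]
contact_force: [-0.0, 0.1, -1.6]
grip_width: 0.213
gripper_force: 30.0
```

apply_moves(targets=[{"translation": [0,0.1,0.15],"angular": [0,0,0],"fingers": 1},{"translation": [0,0.1,0.3],"angular": [0,0,0],"fingers": 1},{"translation": [0,0.1,0.3],"angular": [0,0,0],"fingers": 1},{"translation": [0,0.1,0.3],"angular": [0,0,0],"fingers": 1}])

```text
clock: 25.12
ee_pos: [0.6586, 0.0126, 0.0892]
tool_rot: [0.989, 0.146, 0.0, 0.0]
contact_force: [-0.6, 0.6, -1.5]
grip_width: 0.215
gripper_force: 30.0
```

```bash
python3 - <<'E'
from h import *
st,f=look('plinth4','w14.png',k=2)
print(tooldelta([.6567,.012,.047],st))
E
```

```text
tcp [0.6586 0.0126 0.0892] w 0.21 t 25.125 F [-0.6  0.6 -1.5]
plinth4 0.96 [321. 244.] [0.6548 0.0135] above [-0.03 -0.02 -0.  ]
[-0.02  0.    0.42]
```

View pics/w14.png

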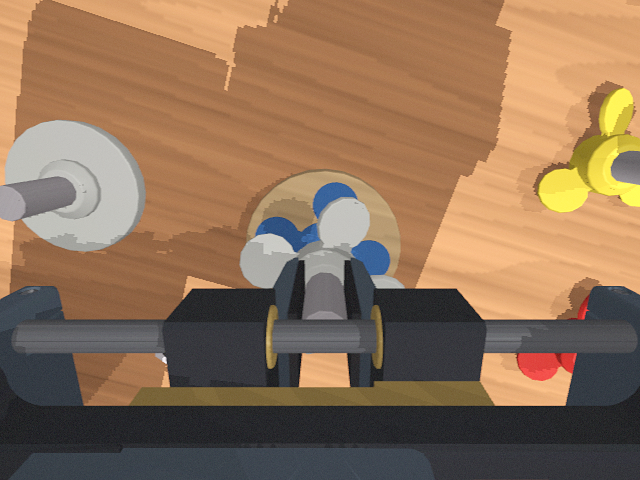

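The four-blade plinth (centre about (324,246)) lies under the held four-blade. Wheel (70,185) and red (560,355) are clear. I lower it and release.

apply_moves(targets=[{"translation": [-0.02,0,0.15],"angular": [0,0,0],"fingers": 1},{"translation": [-0.02,0,0.28],"angular": [0,0,0],"fingers": 1},{"translation": [-0.02,0,0.36],"angular": [0,0,0],"fingers": 1},{"translation": [-0.02,0,0.4],"angular": [0,0,0],"fingers": 1},{"translation": [-0.02,0,0.41],"angular": [0,0,0],"fingers": 1},{"translation": [-0.02,0,0.42],"angular": [0,0,0],"fingers": 1},{"translation": [-0.02,0,0.425],"angular": [0,0,0],"fingers": 1},{"translation": [-0.02,0,0.425],"angular": [0,0,0],"fingers": 1}])

```text
clock: 26.22
ee_pos: [0.6568, 0.0119, 0.047]
tool_rot: [0.989, 0.146, 0.0, 0.0]
contact_force: [-1.9, 0.2, 4.7]
grip_width: 0.213
gripper_force: 30.0
```

apply_moves(targets=[{"translation": [0,0,0],"angular": [0,0,0],"fingers": 0.4},{"translation": [0,0,0],"angular": [0,0,0],"fingers": 0.3},{"translation": [0,0,0],"angular": [0,0,0],"fingers": 0.3},{"translation": [0,0,0],"angular": [0,0,0],"fingers": 0.3},{"translation": [0,0,-0.3],"angular": [0,0,0],"fingers": 0.3},{"translation": [0,0,-0.7],"angular": [0,0,0],"fingers": 0.3},{"translation": [0,0,-1],"angular": [0,0,0],"fingers": 0.3},{"translation": [0,0,-1],"angular": [0,0,0],"fingers": 0.3},{"translation": [0,0,-1],"angular": [0,0,0],"fingers": 0.3},{"translation": [0,0,-1],"angular": [0,0,0],"fingers": 0.3}])

```text
clock: 27.48
ee_pos: [0.6558, 0.0119, 0.1452]
tool_rot: [0.989, 0.146, -0.001, -0.0]
contact_force: [0.3, 1.1, -0.2]
grip_width: 0.704
gripper_force: 0.0
```

```bash
python3 - <<'E'
from h import *
st,f=look('prop4','w15.png',z=.018,k=2)
for c in ('top','scene'):
    f=grab_frame(c); save(f,c+'9.png')
    for n in ('red_prop','wheel','prop4'):
        for r in models.landmark_of(n,f): print(c,n,round(r['p'],2),np.round(ray(f,r['centre'],.018 if n=='prop4' else 0)[:2],3))
E
```

```text
tcp [0.6558 0.0119 0.1452] w 0.7 t 27.475 F [ 0.3  1.1 -0.2]
prop4 0.88 [325. 226.] [0.6565 0.0111] above [ 0.    0.01 -0.  ]
prop4 0.72 [548. 157.] [ 0.7634 -0.1446] above [ 0.58  1.81 -0.  ]
top red_prop 0.94 [ 0.632 -0.197]
top wheel 0.65 [0.64  0.184]
top prop4 0.75 [ 0.258 -0.254]
top prop4 0.72 [0.251 0.238]
top prop4 0.7 [ 0.403 -0.215]
top prop4 0.64 [0.525 0.359]
top prop4 0.58 [ 0.762 -0.161]
scene red_prop 0.83 [ 0.628 -0.205]
scene wheel 0.88 [0.65  0.182]
scene prop4 0.98 [0.363 0.012]
scene prop4 0.93 [0.656 0.004]
scene prop4 0.84 [0.521 0.353]
scene prop4 0.84 [ 0.772 -0.149]
scene prop4 0.73 [0.267 0.253]
scene prop4 0.7 [0.531 0.346]
scene prop4 0.56 [ 0.264 -0.258]
```

View pics/w15.png

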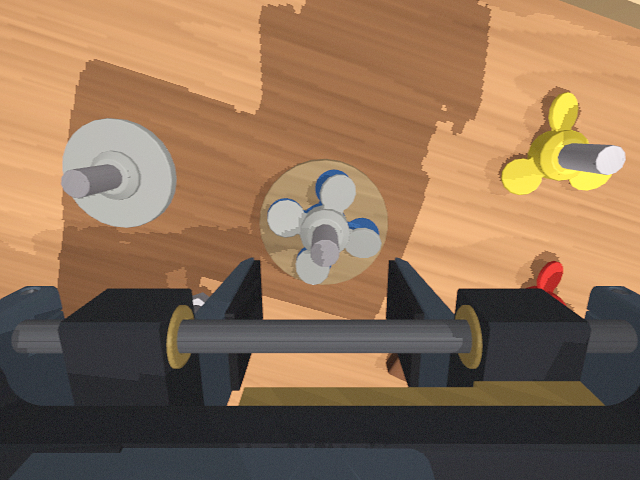

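View pics/scene9.png

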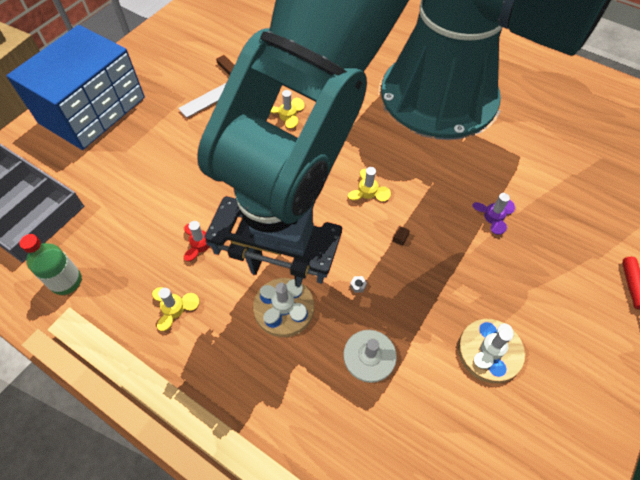

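The four-blade is centred on plinth4 ((324,226) in the wrist view). The scene view shows prop2 on its plinth at (492,348), with the red propeller (197,240) and the wheel (370,355) where they were. Plinth3 was checked earlier, and the arm is clear.

```bash
python3 -c "
from rig import finish_job; print(finish_job())"
```

```text
the job is handed in; nothing more can be done
None
```

All three white propellers stand shaft up and centred on their matching plinths, the red propeller and the wheel were not moved, and the job was handed in at about 28 s on the robot's clock.

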